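Pop open the press-lid desk bin

TASK

The snack break in the staff room is over: open the press-lid bin on the table so that the rubbish can be cleared into it. With a light press of the fingertips on the orange thumb mark at the front of its lid, push the lid down once until the catch lets go, take your hand away so that the lid springs up, watch that it stays open, and do not push it down again. Do not pick up, tip or shove the bin, and leave the bottle, cup and plate around it as they are.

Things in the scene. Friction and masses are not known exactly. Their poses are not given: they have to be found in the camera images.
- bin: loose round desk bin, dark navy-blue barrel, off-white collar and lid, 144 mm across, 170 mm tall in all (collar top at 163 mm), 0.6 kg. Origin: centre of its underside, on the table; z up, x from the thumb mark at the lid's front to the hinge at its rear. Turned 0 the mark faces the robot; it stands turned up to 0.9 rad either way
- lid_mark (a point): centre of the round orange thumb mark (33 mm across) on top of the lid, 170 mm above the table when shut, 34 mm in front of the bin's axis, 92 mm in front of the hinge; it moves with the lid. The lid is a disc 108 mm across, its top 7 mm proud of the collar. Pushed down 4 mm here (about 5 N) the catch lets go; hard stop at 5 mm; after a shorter push it returns shut
- lid_hinge (a point): middle of the lid's horizontal hinge axis at the rear of the collar, 58 mm behind the bin's axis, 163 mm above the table; the axis runs along the bin's y. Once released, the lid follows the withdrawing finger up by its spring (under 4 N at the mark) and swings right open in about 1 s; pushing the open lid all the way down would catch it shut again
- bin_lid (a joint): angle of the lid in rad: 0 shut, negative when pushed down past shut (about -0.04 where the catch lets go, -0.052 at the stop), 1.35 fully open, held there by its spring against a stop; the open lid then reaches about 110 mm above the collar, over the hinge
- catch_pin (a joint): sideways position (m, along the bin's y) of the small steel pin of the catch, inside the bin beneath the front of the lid; it shows the state of the catch and is not to be touched: 0 in the notch (latched), above 0.003 with the lid pushed down: let go; it stays below 0 once the lid has risen, and would hold the lid shut again if that were pushed right down
- water_bottle: loose pale water bottle with a blue cap and label, 66 mm across, 200 mm tall, bystander. Origin: centre of its underside. About 140 mm from the bin's axis, behind its hinge
- paper_cup: loose white paper cup, 74 mm across the rim, 85 mm tall, bystander. Origin: centre of its underside. About 190 mm from the bin's axis
- snack_plate: loose white paper plate with biscuits, 170 mm across, 20 mm tall, bystander. Origin: centre of its underside. About 190 mm from the bin's axis
There are look-alikes about, which are no part of the job. There is more than one size of the bin; the job needs the smaller.

How it is judged:
On the way, in this order (a step that is already met when the one before it is completed fails the run):
1. the fingers push the shut lid down at the thumb mark until the catch lets go (value of joint bin_lid below -0.036 rad and horizontal distance between the grasp point and lid_mark below 0.06 m and contact force between the fingers and bin above 1 N).
2. the lid has sprung fully open and stands open for a second with nothing touching the bin (value of joint bin_lid above 1.2 rad and contact force between each of the fingers, the arm and bin below 0.1 N), for 1 s.
At the end, for the whole second after the job is handed in: the lid stands open by itself (more than 1.2 rad) and still, the bin stands upright on the table within 30 mm of where it was, and the bottle, cup and plate stand upright within 20 mm of where they were (value of joint bin_lid above 1.2 rad and velocity of joint bin_lid between -0.1 and 0.1 rad/s and linear speed of bin below 0.02 m/s and angle between bin's own z axis and vertical below 0.05 rad and height (world z) of bin below 0.005 m and distance of bin from where it was at the start of the episode below 0.03 m and distance of each of water_bottle, paper_cup, snack_plate from where it was at the start of the episode below 0.02 m and angle between each of water_bottle, paper_cup, snack_plate's own z axis and vertical below 0.1 rad); the robot touches nothing.
It fails at once if the risen lid is pushed down again (struck down, or pushed right down so that the pin is back in the closing track) ((value of joint bin_lid between 0.2 and 1.25 rad and velocity of joint bin_lid below -0.6 rad/s) or (value of joint bin_lid below 0.05 rad and value of joint catch_pin below -0.003 m)).
It fails at once if the bin is pressed or struck hard (over 50 N) (contact force between any of the fingers, the arm and bin above 50 N).
It fails at once if the bin is picked up or tipped (height (world z) of bin above 0.012 m or angle between bin's own z axis and vertical above 0.15 rad).
It fails at once if the bin is shoved along (over 30 mm) (distance of bin from where it was at the start of the episode above 0.03 m).
It fails at once if the bottle, cup or plate is disturbed (moved over 20 mm) (distance of any of water_bottle, paper_cup, snack_plate from where it was at the start of the episode above 0.02 m).
It also fails if it takes over 37 s, if anything falls off the work surface, if the arm or the gripper's body presses on something with over 40 N, if the wrist force passes 120 N, or if a joint passes its speed limit or range.

ROBOT

A 7-joint arm with a two-finger parallel gripper is mounted at the origin on the work surface. World frame = base frame: x ahead of the robot, y to its left, z up, the work surface at z = 0. Lengths are in m, angles in rad, forces in N, time in s.
With the tool pointing down it reaches from about 0.4 to 0.9 m from the base axis. Payload 5.5 kg.
Tool frame: the origin (TCP) lies midway between the tips of the shut fingers; the grasp point (between the pads) lies 19 mm behind it (manip.grip_depth is the distance from the TCP to the grasp point, in m); z points along the fingers, y is the line along which they close (so a half turn about z gives the same grasp; the last joint's range is limited). The gripper opens to 92 mm and grips with 3 to 60 N. Pads are 19 mm wide; open, the fingers measure 130 mm over their backs; the gripper's body (75 mm by 190 mm) begins 47 mm behind the grasp point.
Start: joints at [1.543, 0.501, -0.427, 1.55, 0.221, 1.138, -0.21], TCP at [0.186, -0.623, 0.227] pointing down, gripper open.
Joint ranges: [-2.88, 2.88], [-0.31, 2.03], [-1.54, 1.56], [0.2, 2.42], [-1.41, 4.55], [0.19, 2.02], [-2.57, 2.57]. Speed limits (rad/s): [2.57, 2.57, 3.14, 3.14, 3.14, 3.14, 3.14].

INTERFACE

Orientations are given as a unit quaternion [x, y, z, w].
In Python, from bench import manip, effector, viewer gives the robot as it stands. Calls block until the motion is done:
- manip.move_pose(position, orientation): joint-space move of the TCP to a pose.
- manip.servo_line(position, ori=None, vel=0.15): straight line of the TCP; ori=None keeps the orientation; vel is the mean speed in m/s.
- manip.movej(angles): joint-space move.
- effector.open_jaws() and effector.close(f_grip=None): open the fingers fully, or close them until they stop; f_grip is the grip in N (None keeps the last).
- manip.sleep(seconds).
- manip.solve_ik(position, orientation): joint angles nearest the present ones, or None.
- viewer.get_image(name): name is "side" or "top"; returns the picture (384x512x3 uint8, red, green, blue); there is no depth.
- viewer.get_calibration(name): a dict with "vfov" (degrees; the focal length in pixels is half the picture's height over the tangent of half this angle, whatever the lens; pixels are square), "cx", "cy" (the principal point, pixels), "eye" and "attitude" of the camera in the world. Camera axes: x right, y down, z forward; pixel columns grow to the right and rows downward; lengths in m; the calibration is good to about 2 mm. A picture is of the moment at which its call begins. get_calibration takes no time and is no camera call.
A pose or a line that the arm cannot do raises manip.PlanningError and nothing moves.
- manip.hand_in(): hands the job in; it is judged then, once.
Readings, each from a call of its own:
- manip.current_clock(): time.
- manip.current_q(): joint angles.
- manip.current_joint_velocities(): joint speeds.
- manip.current_tau(): joint torques, N m.
- manip.current_tool_pos(): TCP position.
- manip.current_tcp_rot(): TCP orientation.
- manip.current_force(): force on the tool from outside, world axes, zero at the start.
- manip.current_wrist_torque(): the same for the moment, N m.
- manip.current_finger_gap(): finger opening in m.
- manip.current_gripper_force(): force on a finger pad.
Only numpy, scipy, OpenCV 4.12 (cv2) and the standard library are available. Lean on these libraries where they do the work, as an engineer would, in place of code of your own. Each camera call takes 0.05 s, during which the arm holds its last target. There are 200 camera calls.

## Working session

There is one attempt and no reset: what is moved stays moved. The work goes in short steps, each a Python script; the robot and the scene stay as the last script left them, time stands still between calls to the robot, and variables do not carry over. Pictures are saved under pics/ and viewed, at most 10 in all, crops included, and the job is handed in when it is done.

```bash
mkdir -p pics; python3 - <<'E'
from bench import manip, effector, viewer
import cv2
for n in("side","top"):
    im=viewer.get_image(n); cv2.imwrite(f"pics/{n}0.png",im[:,:,::-1]); print(viewer.get_calibration(n))
print(manip.current_clock(),manip.current_tcp_rot(),manip.current_force())
E
```

```text
{'vfov': 57.68966678462067, 'cx': 255.1921898590304, 'cy': 193.45927582576607, 'eye': array([0.88114018, 0.12236932, 0.78943632]), 'attitude': array([ 0.64022806,  0.7242225 , -0.18734805, -0.17467256])}
{'vfov': 46.188287497099104, 'cx': 258.7124847702333, 'cy': 192.64914156267469, 'eye': array([0.4008473 , 0.07534096, 1.28727766]), 'attitude': array([-0.70276591,  0.70983508, -0.0250072 ,  0.04035936])}
0.1 [ 9.89444003e-01  1.44913095e-01 -9.71727498e-05 -8.66317557e-04] [ 0.13106469 -0.24875088 -0.55678396]
```

View pics/side0.png

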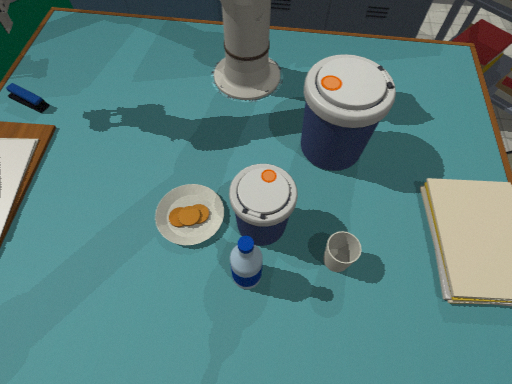

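View pics/top0.png

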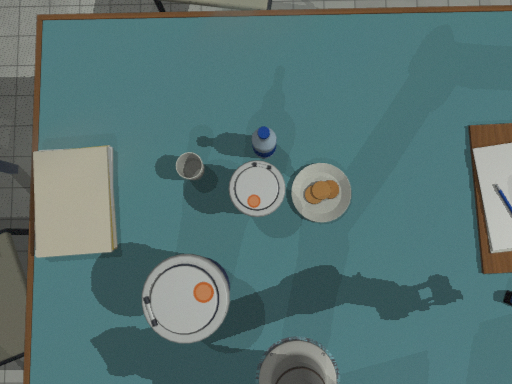

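Candidate marks: the small bin's at side (268,176) / top (254,201), the large bin's at side (331,83) / top (204,292), and the orange-brown biscuits at side (189,216) / top (320,191). I choose the small bin, which stands by the bottle, cup and plate.

```bash
cat >h.py <<'E'
from bench import manip, effector, viewer
import cv2, numpy as np
from scipy.spatial.transform import Rotation as R
def ray(n,uv):
    c=viewer.get_calibration(n); f=192/np.tan(np.radians(c['vfov']/2))
    d=R.from_quat(c['attitude']).apply([(uv[0]-c['cx'])/f,(uv[1]-c['cy'])/f,1]); return c['eye'],d/np.linalg.norm(d)
def onz(n,uv,z):
    e,d=ray(n,uv); return e+d*(z-e[2])/d[2]
def tri(a,b):
    (e1,d1),(e2,d2)=ray('side',a),ray('top',b)
    s=np.linalg.lstsq(np.c_[d1,-d2],e2-e1,rcond=None)[0]
    p,q=e1+s[0]*d1,e2+s[1]*d2; return (p+q)/2,np.linalg.norm(p-q)
E
python3 - <<'E'
from h import *
np.set_printoptions(precision=4,suppress=True)
M={}
for n in("side","top"):
    im=cv2.imread(f"pics/{n}0.png"); h=cv2.cvtColor(im,cv2.COLOR_BGR2HSV)
    m=cv2.inRange(h,(4,150,150),(16,255,255))
    k,_,st,ce=cv2.connectedComponentsWithStats(m)
    print(n,[(ce[i].round(1),st[i,4]) for i in range(1,k) if st[i,4]>25])
    t={'side':(268,176),'top':(254,201)}[n]
    i=min(range(1,k),key=lambda i:np.hypot(*(ce[i]-t))); M[n]=ce[i]
    x,y,w,hh=st[i,:4]; print('mark@.17',onz(n,ce[i],.17),'widths',np.linalg.norm(onz(n,(x,ce[i][1]),.17)-onz(n,(x+w,ce[i][1]),.17)))
    # off-white collar+lid component
    wm=cv2.inRange(h,(0,0,110),(180,60,255))|m
    wm=cv2.morphologyEx(wm,cv2.MORPH_CLOSE,np.ones((5,5)))
    k,l,st,ce=cv2.connectedComponentsWithStats(wm); j=l[int(M[n][1]),int(M[n][0])]
    c=max(cv2.findContours((l==j).astype(np.uint8),cv2.RETR_EXTERNAL,cv2.CHAIN_APPROX_NONE)[0],key=len)
    print('blob',st[j]); 
    p=np.array([onz(n,q[0],.163)[:2] for q in c],np.float32); print('collar circle@.163',cv2.minEnclosingCircle(p),cv2.fitEllipse(p))
print('tri',tri(M['side'],M['top']))
print('base',onz('top',(298,378),0), 'large mark',onz('top',(204,292),.2))
a=cv2.resize(cv2.imread("pics/side0.png")[140:290,140:370],None,fx=2.4,fy=2.4,interpolation=2)
b=cv2.resize(cv2.imread("pics/top0.png")[110:230,170:360],None,fx=2.4,fy=2.4); 
cv2.imwrite("pics/crop.png",np.vstack([a,cv2.copyMakeBorder(b[:240],0,0,0,a.shape[1]-b.shape[1],0)]))
E
```

```text
side [(array([330.9,  82.6]), np.int32(238)), (array([268.5, 175.5]), np.int32(145)), (array([174.4, 219.4]), np.int32(48))]
mark@.17 [0.483 0.111 0.17 ] widths 0.02953801826129616
blob [ 229  164   69   59 3157]
collar circle@.163 ((0.5199951529502869, 0.10157205164432526), 0.07281429320573807) ((0.5189498662948608, 0.10221397876739502), (0.13729053735733032, 0.14271380007266998), 41.82270812988281)
top [(array([253.6, 200.7]), np.int32(43)), (array([203.5, 291.9]), np.int32(124))]
mark@.17 [0.4846 0.1121 0.17  ] widths 0.029883042917664405
blob [     0      0    512    384 166291]
collar circle@.163 ((0.5308392643928528, 0.0911923348903656), 0.7889893651008606) ((0.5280547738075256, 0.1150282546877861), (1.0631181001663208, 1.515871524810791), 2.809995174407959)
tri (array([0.4844, 0.1115, 0.1723]), np.float64(0.0009427223135899677))
base [ 0.0052 -0.0011  0.    ] large mark [0.2655 0.2311 0.2   ]
```

View pics/crop.png

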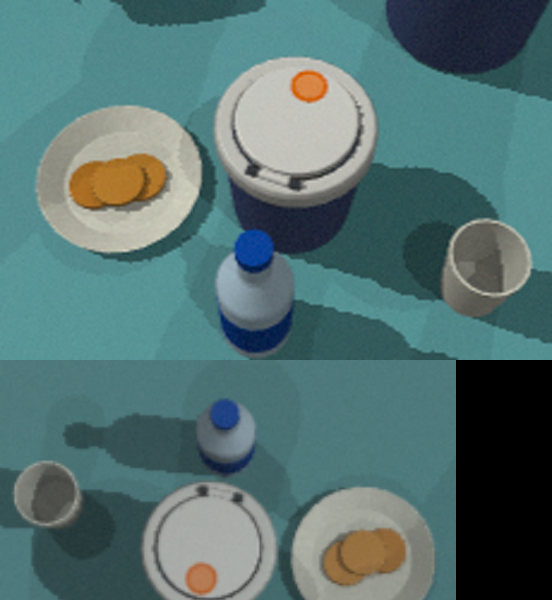

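The crop shows the small bin: orange mark on its front rim, black hinge blocks at the rear beside the bottle. The numbers agree: collar about 145 mm across, the mark triangulates to z=0.172, and the axis-to-mark distance is about 35 mm. The bin is turned about -0.27 rad. Next I close the fingers, rise and go above the mark.

```bash
python3 - <<'E'
from h import *
np.set_printoptions(precision=3,suppress=True)
effector.close(5)
psi=-0.27; mk=np.array([.4843,.1115])
p=manip.current_tool_pos(); manip.servo_line([p[0],p[1],.33],vel=.2)
u=np.array([np.cos(psi),np.sin(psi)])
best=None
for a in(psi,psi+np.pi):
    q=[np.cos(a/2),np.sin(a/2),0,0]
    J=[manip.solve_ik([*xy,z],q) for xy,z in((mk,.25),(mk,.165),(mk-.09*u,.25))]
    print(a,J)
    if all(j is not None for j in J):
        c=np.abs(np.array(J[0])-manip.current_q()).max()
        if best is None or c<best[0]: best=(c,q)
q=best[1]; print(q)
manip.move_pose([*mk,.26],q)
print(manip.current_clock(),manip.current_tool_pos(),manip.current_force(),manip.current_finger_gap())
a,b=[viewer.get_image(n)[:,:,::-1] for n in("side","top")]
cv2.imwrite("pics/pre.png",np.hstack([a[90:320,130:420],b[60:290,130:400]]))
E
```

```text
-0.27 [array([ 0.657,  0.354, -1.126,  1.886,  0.354,  1.124, -2.443]), array([ 0.342,  0.362, -0.739,  1.98 ,  0.306,  0.913, -2.396]), array([-0.407,  0.026,  0.015,  2.076, -0.   ,  1.04 , -2.233])]
2.871592653589793 [array([ 0.751,  0.444, -1.289,  1.884,  0.465,  1.168,  0.597]), array([ 0.707,  0.638, -1.296,  1.971,  0.702,  1.091,  0.402]), array([ 0.831,  0.157, -1.298,  2.047,  0.173,  1.059,  0.751])]
[np.float64(0.1345903110073484), np.float64(0.9909013312045479), 0, 0]
5.0 [0.485 0.11  0.26 ] [-0.066 -0.011 -0.458] 0.00041177851507013624
```

View pics/pre.png

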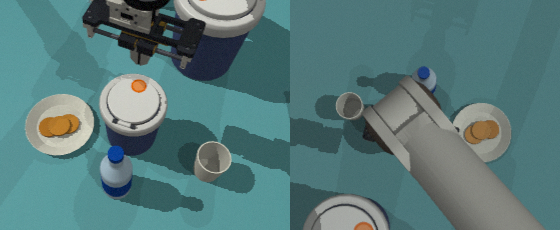

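The closed fingertips are above the orange mark (crop pixel (140,60) over (139,86)) and nothing has been disturbed. I check clearance to the big bin, then press in small steps and stop on force.

```bash
python3 - <<'E'
from h import *
np.set_printoptions(precision=4,suppress=True)
L=tri((330.9,82.6),(203.5,291.9))[0]; print('big mark',L,'centre',onz('top',(187,299),L[2]),'edge',onz('top',(230,295),L[2]-.01))
psi=-0.27; mk=np.array([.4843,.1115]); u=np.array([np.cos(psi),np.sin(psi)])
if L[2]>.26: raise SystemExit('check clearance')
manip.servo_line([*mk,.180],vel=.06); manip.sleep(.3)
f0=np.array(manip.current_force()); print(manip.current_tool_pos(),f0)
z=.180;z0=None;log=[]
while z>.158:
    z-=.0007; manip.servo_line([*mk,z],vel=.02); f=np.array(manip.current_force())-f0; t=manip.current_tool_pos()[2]
    log.append((round(t,4),round(float(f[2]),1)))
    if z0 is None and f[2]>1: z0=t
    if f[2]>10 or (z0 and t<z0-.0058): break
print(log,f,manip.current_clock())
# away: forward of the lid and up
manip.servo_line([*(mk-.085*u),.25],vel=.18)
print(manip.current_clock(),manip.current_tool_pos())
manip.sleep(1)
a,b=[viewer.get_image(n)[:,:,::-1] for n in("side","top")]
cv2.imwrite("pics/after.png",np.hstack([a[40:320,130:420],b[60:340,130:400]]))
E
```

```text
big mark [0.2712 0.2252 0.2445] centre [0.2555 0.2636 0.2445] edge [0.2626 0.1661 0.2345]
[0.4844 0.1115 0.1801] [-0.9579  0.2176  0.7806]
[(np.float64(0.1792), -1.2), (np.float64(0.1785), -0.8), (np.float64(0.1778), -0.8), (np.float64(0.1772), -0.5), (np.float64(0.1765), -0.9), (np.float64(0.1757), -0.3), (np.float64(0.1751), -0.6), (np.float64(0.1744), -0.9), (np.float64(0.1737), -0.6), (np.float64(0.173), -0.3), (np.float64(0.1723), -0.7), (np.float64(0.1716), -0.8), (np.float64(0.1709), -0.9), (np.float64(0.1703), 1.2), (np.float64(0.1697), 4.3), (np.float64(0.1689), 4.0), (np.float64(0.1681), 3.5), (np.float64(0.1674), 3.1), (np.float64(0.1667), 4.0), (np.float64(0.166), 3.3), (np.float64(0.1656), 8.1), (np.float64(0.1654), 11.8)] [-3.904  -1.56   11.7968] 12.3833
13.2 [0.4028 0.1331 0.2496]
```

View pics/after.png

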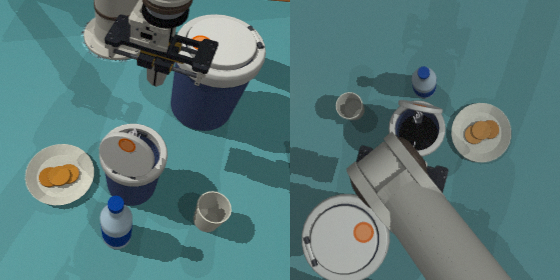

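The lid stands up: from the top it is edge-on over the hinge (about (418,108)) with the bin's dark inside showing. In the side view its top, with the mark at (127,145), faces the camera. I measure its angle and stillness before handing in.

```bash
python3 - <<'E'
from h import *
np.set_printoptions(precision=4,suppress=True)
psi=-0.27; u=np.array([np.cos(psi),np.sin(psi)]); H=np.r_[np.array([.4843,.1115])+.092*u,.163]
def mk():
    im=cv2.cvtColor(viewer.get_image('side'),cv2.COLOR_RGB2HSV)
    k,_,st,ce=cv2.connectedComponentsWithStats(cv2.inRange(im,(4,140,70),(18,255,255)))
    c=[ce[i] for i in range(1,k) if st[i,4]>15 and 225<ce[i][0]<300 and 150<ce[i][1]<220]; return c
for _ in range(2):
    for c in mk():
        e,d=ray('side',c)
        g=[]
        for a in np.arange(0,1.5,.05):
            P=H+np.r_[-u*(.092*np.cos(a)-(.007*np.sin(a))*-1*-1*-1),.092*np.sin(a)+.007*np.cos(a)]
            g.append((np.linalg.norm(np.cross(P-e,d)),a))
        print(c,min(g))
    manip.sleep(.7)
print(manip.current_clock(),manip.current_force())
E
```

```text
[256.4012 184.7674] (np.float64(0.003944978095416672), np.float64(1.4500000000000002))
[256.3882 184.8941] (np.float64(0.004164416290457888), np.float64(1.4500000000000002))
15.8 [-0.1722 -0.4749 -0.393 ]
```

The lid is still between the two looks and its angle is about 1.3–1.45 rad, so it is fully open (my thickness sign accounts for the spread). Nothing is touching it.

```bash
python3 -c "
from bench import manip
print(manip.hand_in(),manip.current_clock())"
```

```text
the job is handed in; nothing more can be done
the job is handed in; nothing more can be done
```

The small bin's lid was pressed once (about 12 N at the stop), sprung open and stayed open, the bottle, cup and plate look undisturbed, and the job is handed in; no verdict was returned.

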